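Click a socket onto the square drive of a torque tester

ROBOT

A 6-joint arm with a two-finger parallel gripper is mounted at the origin on a cart in front of the work surface, level with it; the furniture and walls round the work are solid. World frame = base frame: x ahead of the robot, y to its left, z up, the work surface at z = 0. Lengths are in m, angles in rad, forces in N, time in s.
With the tool pointing down it reaches from about 0.25 to 0.725 m from the base axis. Payload 4 kg.
Tool frame: the origin (TCP) lies midway between the tips of the shut fingers; the grasp point (between the pads) lies 19 mm behind it; x points along the fingers, y is the direction in which the jaws open and shut, and the axes are right-handed (so a half turn about x gives the same grasp; the last joint's range is limited). The gripper opens to 85 mm and grips with 20 to 120 N. Pads are 22 mm wide; open, the fingers measure 114 mm over their backs; the gripper's body (76 mm by 85 mm) begins 54 mm behind the grasp point. The pads swing forward as they close: fully open they stand 13 mm farther back than shut.
Start: joints at [-1.294, 0.241, 0.005, 1.335, 0, 1.571], TCP at [0.137, -0.481, 0.231] pointing down, gripper open.
Joint ranges: [-2.72, 2.72], [-1.05, 1.87], [-1.09, 1.28], [-1.99, 2.15], [-1.42, 1.44], [-3.14, 3.14]. Speed limits (rad/s): [2.79, 2.79, 3.14, 3.14, 3.14, 3.14].

INTERFACE

Orientations are given as a unit quaternion [x, y, z, w].
In Python, from workcell import * gives the robot as it stands.
- The arm moves only by the tool play_rows, never from a script. Its argument "plan" is a list of rows, each a list of 7 numbers: the shift along the tool's x, y, z in mm, then the turn, a rotation vector about the tool's x, y, z in rad, then the closure, from -1 (fully open) to 1 (shut). In form: [[x, y, z, rx, ry, rz, grip], ...]. A call has 1 to 20 rows; each row shifts and turns the commanded pose from where the row before left it, along the tool's axes as they then stand; what a row does not reach is not made up. A row lasts 1/12 s, in which the tool goes at most 41.7 mm and 7.16 degrees, less where a joint would pass 70% of its speed; a pose out of reach is approached as far as the arm can. A call with a gripper value outside its range is refused whole. The fingers move at their own pace and stop on an object; the grip force is fixed at half the most. Time passes only in rows, so rows that do not move let the fingers close. It gives the time, the measured TCP pose, the force and the opening at its end, in the units of the state.
- get_obs(): the state, without advancing time (a new reading comes with each control period).
- camera(name): name is "scene" or "top" or "wrist"; returns a dict with "frame" (480x640x3 uint8, red, green, blue), "depth" (480x640 float32, m along the optical axis (not along the pixel's ray), 0 where there is no reading), "fx", "fy", "cx", "cy" (pixels), "distortion" ([k1, k2, p1, p2, k3] as OpenCV has them; the pictures are not rectified), "camera_from_world" (4x4, takes a point from world to camera coordinates). Camera axes: x right, y up, looking along -z (the intrinsics and any distortion apply to the point x, -y, -z); pixel columns grow to the right and rows downward; lengths in m; the calibration is good to about 2 mm. A picture is of the moment at which its call begins.
- job_done(): hands the job in, once; it reports no verdict.
Trained networks look in a picture, given as the dict that the camera call returned (one of the last four; its "shot" number tells which), for a name from the list of things; names that differ only in an ending like _2 or _b are one class to them, and where a whole thing is asked for, a point or a joint stands for the part that bears it (a point fixed in the world has none). Each returns a list of dicts, best first, with "confidence" (0 to 1); they miss things now and then, are a little off and sometimes report something else, mostly with a low value. They report only what shows in the picture. A call takes as long as a camera call. They do not tell look-alikes from the thing itself.
- search_frame(thing, picture): "centre" ([x, y, z] in m, in world coordinates, good to about 4 mm: the middle of the surface that is visible of it).
- pinpoint(thing, picture): "centre" ([x, y, z] in m, in world coordinates, good to about 4 mm: a listed point, or the origin of a listed thing).
The state is a dict: "clock": time; "joint_pos": joint angles; "joint_vel": joint speeds; "tau": joint torques, N m; "eef_pos": TCP position; "tool_rot": TCP orientation; "ft_force": force on the tool from outside, world axes, zero at the start; "ft_torque": the same for the moment, N m; "grip_width": finger opening in m.
Only numpy, scipy, OpenCV 4.12 (cv2) and the standard library are available. Lean on these libraries where they do the work, as an engineer would, in place of code of your own. Each camera call takes 0.05 s, during which the arm holds its last target. There are 200 camera calls.

TASK

Take the large socket off the rack and push it square end down onto the upright square drive of the torque tester, feeling for the angle at which the square enters, until the spring ball clicks and the socket sits fully home on the flange. Press gently, never hard on the tester, let go of the socket, and leave the two smaller sockets and the brass weight where they are.

Things in the scene. Friction and masses are not known exactly. Their poses are not given: they have to be found in the camera images.
- large_socket: the socket to fit, the largest of three: plain steel tube, round and smooth outside, 36 mm across, 52 mm high, 0.2 kg. Origin: centre of its underside, z up. It stands square end down, loosely over a post of the rack (the post reaches 17 mm into it, 4 mm play all round). Sides of the square bore lie parallel to this body's x and y axes. The upper end has a hexagonal opening.
- bore_groove (a point): point on the large socket's axis, 12 mm above its underside, half-way up the groove in its square bore. The bore is 20.2 mm wide and 24 mm deep from the underside; the groove runs round all four sides, 8.2 to 15.8 mm above the underside, and takes the spring ball, so any quarter turn fits.
- middle_socket: bystander: steel socket 30 mm across, 43 mm high, bore too small for the drive. Origin: centre of its underside.
- small_socket: bystander: steel socket 26 mm across, 36 mm high, bore too small for the drive. Origin: centre of its underside.
- rack: fixed aluminium rail, 50 mm (own x) by 190 mm (own y) and 14 mm high, with three posts 62 mm apart along its y axis, 11 mm thick, tops 31 mm above the worktop. Origin: centre of its underside. The sockets stand on the rail in any order.
- tester: bench torque tester fixed to the worktop: base 150 x 130 mm, grey housing 65 mm high with a collar and spindle on top. Origin: centre of its underside, on the spindle's axis. The square does not stand parallel to its sides. It is a delicate instrument: do not load it with more than about 30 N.
- drive_seat (a point): centre of the round flange (46 mm across, 76 mm above the worktop) at the foot of the square drive, on the spindle's axis, z up. The socket's underside must come to rest on it. The point turns with the tester, not with the square. Square and bore have 0.6 mm of play on each side, so they pass only within about 0.05 rad.
- drive_tip (a point): centre of the drive's top, 22 mm above drive_seat. The drive is an upright 19 mm square with a 1.6 mm chamfer round its tip. The turn of the square about its axis is not reported and varies (it repeats every quarter turn; never within 0.25 rad of the tester's own axes): see or feel it. The spindle is braked and does not turn. At a wrong angle the socket's underside rests on the tip 19 to 22 mm above drive_seat, lower the nearer the angle is.
- spring_ball (a joint): how far the spring ball in one face of the drive is pressed in, m: 0 out, 0.004 at most. The 10 mm ball, centre 12 mm above drive_seat, stands 2.4 mm proud. It meets the socket's underside about 15 to 16 mm above drive_seat; from there it takes about 8 to 18 N downward to push on. Over the last 3 mm it springs out into the groove and then holds the socket down.
- brass_weight: bystander: brass calibration weight, 29 mm across, 44 mm high, standing near the tester. Origin: centre of its underside.
There are look-alikes about, which are no part of the job. Leave any purple look-alike of the large_socket alone.

How it is judged:
By the outcome, as a careful person would: the job done as asked, in the order asked, and still so for the second after the job is handed in, with the robot touching nothing.
It also fails if it takes over 72 s, if anything falls off the work surface, if the arm or the gripper's body presses on something with over 40 N, if the wrist force passes 120 N, or if a joint passes its speed limit or range.

## Working session

There is one attempt and no reset: what is moved stays moved. The work goes in short steps, Python scripts to look and compute and a tool call to move; the robot and the scene stay as the last step left them, time stands still between calls to the robot, and variables do not carry over. Pictures are saved under pics/ and viewed, about 8 in all and at most 12, crops included, and the job is handed in when it is done.

Besides the shell and the picture viewer there is one more tool, called as name(argument=value, ...) on one line, values as JSON. play_rows: Moves the arm, as the interface text tells. Its arguments: {"type":"object","properties":{"plan":{"type":"array","items":{"type":"array","items":{"type":"number"}}}},"required":["plan"]}

```bash
ls; mkdir -p pics; cat > h.py <<'E'
from workcell import *
import numpy as np, cv2
from scipy.spatial.transform import Rotation as R
def world(p,uv):
    K=np.array([[p["fx"],0,p["cx"]],[0,p["fy"],p["cy"]],[0,0,1]])
    uv=np.array(uv,float).reshape(-1,2)
    n=cv2.undistortPoints(uv.reshape(-1,1,2),K,np.array(p["distortion"],float)).reshape(-1,2)
    d=np.array([p["depth"][int(round(v)),int(round(u))] for u,v in uv])
    c=np.c_[n[:,0]*d,-n[:,1]*d,-d]
    T=np.linalg.inv(np.array(p["camera_from_world"]))
    return c@T[:3,:3].T+T[:3,3]
def cloud(p):
    v,u=np.nonzero(p["depth"]>0)
    return np.c_[u,v],world(p,np.c_[u,v])
def pix(p,P):
    T=np.array(p["camera_from_world"]);c=np.atleast_2d(P)@T[:3,:3].T+T[:3,3]
    K=np.array([[p["fx"],0,p["cx"]],[0,p["fy"],p["cy"]],[0,0,1]])
    c=c*[1,-1,-1]
    return cv2.projectPoints(c.reshape(-1,1,3),np.zeros(3),np.zeros(3),K,np.array(p["distortion"],float))[0].reshape(-1,2)
def save(n,im): cv2.imwrite("pics/"+n+".png",im[:,:,::-1])
E
python3 - <<'E'
from h import *
o=get_obs();print({k:np.round(v,3) for k,v in o.items()})
for c in ("scene","top"):
    p=camera(c);save(c,p["frame"])
    T=np.linalg.inv(np.array(p["camera_from_world"]));print(c,T[:3,3].round(3),-T[:3,2].round(3))
    for t in ("large_socket","middle_socket","small_socket","rack","tester","drive_seat","drive_tip","brass_weight"):
        for r in pinpoint(t,p)[:3]: print(t,np.round(r["centre"],3),round(r["confidence"],2),pix(p,r["centre"])[0].round())
E
```

```text
pics
{'clock': np.float64(0.0), 'joint_pos': array([-1.294,  0.241,  0.004,  1.335,  0.   ,  1.571]), 'joint_vel': array([ 0.001, -0.   , -0.001, -0.002, -0.001, -0.   ]), 'tau': array([ 1.0000e-03, -3.7232e+01,  2.5241e+01,  1.7000e-02,  0.0000e+00,
        0.0000e+00]), 'eef_pos': array([ 0.136, -0.48 ,  0.23 ]), 'tool_rot': array([-0.7  , -0.098,  0.7  , -0.097]), 'ft_force': array([-0.167,  0.763,  0.534]), 'ft_torque': array([ 0.015,  0.051, -0.045]), 'grip_width': np.float64(0.086)}
scene [-0.175  0.427  0.56 ] [ 0.759 -0.419 -0.498]
large_socket [ 0.448 -0.138  0.013] 0.8 [422. 273.]
large_socket [ 0.451 -0.038  0.005] 0.57 [378. 291.]
large_socket [0.543 0.245 0.103] 0.37 [209. 267.]
middle_socket [ 0.462 -0.198  0.018] 0.82 [441. 259.]
small_socket [ 0.483 -0.258  0.015] 0.81 [456. 248.]
rack [ 0.462 -0.195 -0.001] 0.66 [439. 267.]
tester [0.544 0.248 0.003] 0.58 [215. 314.]
drive_seat [0.546 0.249 0.077] 0.72 [208. 279.]
drive_seat [ 0.483 -0.253  0.02 ] 0.41 [455. 246.]
drive_tip [0.546 0.244 0.1  ] 0.56 [210. 267.]
brass_weight [ 0.473  0.084 -0.002] 0.73 [315. 308.]
top [0.422 0.022 1.152] [ 0.06   0.035 -0.998]
large_socket [ 0.449 -0.141  0.009] 0.58 [416. 256.]
large_socket [ 0.449 -0.036 -0.001] 0.52 [367. 255.]
middle_socket [ 0.468 -0.199  0.014] 0.46 [443. 248.]
small_socket [ 0.447 -0.141  0.021] 0.73 [416. 257.]
small_socket [ 0.481 -0.256  0.011] 0.54 [469. 243.]
rack [ 0.463 -0.198  0.001] 0.84 [442. 250.]
tester [ 0.544  0.246 -0.001] 0.57 [239. 210.]
drive_seat [0.544 0.245 0.075] 0.68 [232. 205.]
drive_tip [0.543 0.244 0.092] 0.91 [231. 205.]
brass_weight [ 0.479  0.088 -0.   ] 0.66 [310. 240.]
```

View pics/scene.png

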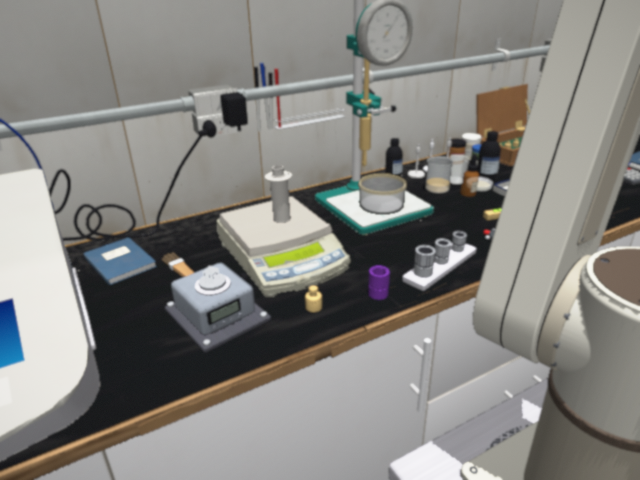

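View pics/top.png

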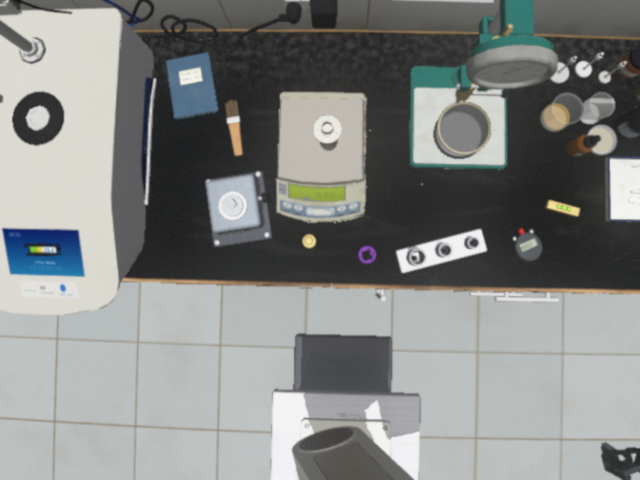

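The scene view shows the large socket at (424,260) as the left one on the rack. The purple look-alike is at (379,282), the brass weight at (314,299) and the tester drive at (211,278). The top view agrees, with the socket at (416,256) and the drive at (232,205). Next I measure and work out the first move, to hover over the tester.

```bash
cat >> h.py <<'E'
def go(xyz,jaw=None,o=None):
    """shift in tool axes (mm) and total turn rotvec to reach xyz, tool down, jaw axis at world angle jaw (mod pi)"""
    o=o or get_obs();Q=R.from_quat(o["tool_rot"]);M=Q.as_matrix()
    print("t",round(float(o["clock"]),2),"tcp",np.round(o["eef_pos"],4),"jaw",round(np.arctan2(M[1,1],M[0,1]),4),"tilt",M[:2,0].round(4),"f",np.round(o["ft_force"],1),"w",round(float(o["grip_width"]),4),"q6",np.round(o["joint_pos"],2))
    if xyz is not None: print(" shift now-axes",(M.T@(np.array(xyz)-o["eef_pos"])*1000).round(1))
    if jaw is not None:
        for j in (jaw,jaw+np.pi):
            y=np.array([np.cos(j),np.sin(j),0]);x=np.array([0,0,-1.]);N=np.c_[x,y,np.cross(x,y)]
            print(" turn",R.from_matrix(M.T@N).as_rotvec().round(4)," shift after turn",(N.T@(np.array(xyz)-o["eef_pos"])*1000).round(1) if xyz is not None else "")
E
python3 - <<'E'
from h import *
def circ(P):
    A=np.c_[2*P[:,:2],np.ones(len(P))];s=np.linalg.lstsq(A,(P[:,:2]**2).sum(1),rcond=None)[0];return s[:2],np.sqrt(s[2]+s[:2]@s[:2])
p=camera("top");uv,W=cloud(p)
for n,c,h in (("L",(.448,-.139),.066),("M",(.465,-.198),.057),("S",(.482,-.257),.050),("purple",(.45,-.037),.05),("brass",(.476,.086),.044),("drive",(.545,.245),.098)):
    k=np.hypot(W[:,0]-c[0],W[:,1]-c[1])<.03
    q=W[k];z=q[:,2];t=q[abs(z-z.max())<.008]
    print(n,len(t),z.max().round(3),((t.min(0)+t.max(0))/2).round(4),(t.max(0)-t.min(0)).round(3))
k=(W[:,1]<.3)&(W[:,1]>-.35)&(W[:,0]>.35)&(W[:,0]<.8)&(W[:,2]>.11);q=W[k]
for a in np.arange(-.35,.3,.05):
    s=q[(q[:,1]>=a)&(q[:,1]<a+.05)]
    if len(s): print("tall y",a.round(2),"xmin",s[:,0].min().round(3),"zmax",s[:,2].max().round(3))
go((.545,.245,.26),np.arctan2(.034,-.119)+np.pi/2)
T=np.array(camera("wrist")["camera_from_world"]);T=np.linalg.inv(T);print("wristcam",T[:3,3],-T[:3,2],T[:3,1])
E
```

```text
L 111 0.069 [ 0.4462 -0.137   0.0647] [0.033 0.034 0.008]
M 85 0.059 [ 0.462  -0.1945  0.0555] [0.025 0.029 0.008]
S 60 0.053 [ 0.479  -0.2544  0.0494] [0.023 0.025 0.008]
purple 109 0.055 [ 0.4495 -0.0343  0.0515] [0.035 0.033 0.008]
brass 45 0.047 [0.4766 0.0883 0.0429] [0.015 0.015 0.007]
drive 90 0.101 [0.5443 0.2456 0.0973] [0.024 0.025 0.008]
tall y -0.3 xmin 0.699 zmax 0.465
tall y -0.25 xmin 0.699 zmax 0.478
tall y -0.2 xmin 0.699 zmax 0.472
tall y -0.0 xmin 0.653 zmax 0.197
tall y 0.05 xmin 0.653 zmax 0.195
t 0.95 tcp [ 0.1367 -0.481   0.2313] jaw -1.294 tilt [0. 0.] f [ 0.  -0.3 -0.1] w 0.0853 q6 [-1.29  0.24  0.    1.34  0.    1.57]
 shift now-axes [ -28.7 -586.7 -591.2]
 turn [ 0.5551 -0.      0.    ]  shift after turn [ -28.7 -810.2 -193.2]
 turn [-2.5865e+00 -0.0000e+00 -1.0000e-04]  shift after turn [-28.7 810.2 193.2]
wristcam [ 0.20285653 -0.46240483  0.37394188] [-0.2577437  -0.0709706  -0.96360332] [ 0.92707136  0.26281901 -0.26732912]
```

play_rows(plan=[[0,0,0,-0.121,0,0,-1],[0,0,0,-0.121,0,0,-1],[0,0,0,-0.121,0,0,-1],[0,0,0,-0.121,0,0,-1],[0,0,0,-0.121,0,0,-1],[0,0,0,-0.121,0,0,-1],[0,0,0,-0.121,0,0,-1],[0,0,0,-0.121,0,0,-1],[0,0,0,-0.121,0,0,-1],[0,0,0,-0.121,0,0,-1],[0,0,0,-0.121,0,0,-1],[0,0,0,-0.121,0,0,-1],[0,0,0,-0.121,0,0,-1]])

```text
clock: 2.08
eef_pos: [0.1366, -0.481, 0.2313]
tool_rot: [0.424, 0.566, -0.424, 0.566]
ft_force: [-0.1, 0.1, 0.6]
grip_width: 0.0851
```

play_rows(plan=[[1.6,29.6,-29.3,0,0,0,-1],[1.6,29.6,-29.3,0,0,0,-1],[1.6,29.6,-29.3,0,0,0,-1],[1.6,29.6,-29.3,0,0,0,-1],[1.6,29.6,-29.3,0,0,0,-1],[1.6,29.6,-29.3,0,0,0,-1],[1.6,29.6,-29.3,0,0,0,-1],[1.6,29.6,-29.3,0,0,0,-1],[1.6,29.6,-29.3,0,0,0,-1],[1.6,29.6,-29.3,0,0,0,-1],[1.6,29.6,-29.3,0,0,0,-1],[1.6,29.6,-29.3,0,0,0,-1],[1.6,29.6,-29.3,0,0,0,-1],[1.6,29.6,-29.3,0,0,0,-1],[1.6,29.6,-29.3,0,0,0,-1],[1.6,29.6,-29.3,0,0,0,-1],[1.6,29.6,-29.3,0,0,0,-1],[1.6,29.6,-29.3,0,0,0,-1],[1.6,29.6,-29.3,0,0,0,-1],[0,0,0,0,0,0,-1]])

```text
clock: 3.75
eef_pos: [0.5265, 0.2151, 0.1987]
tool_rot: [0.425, 0.566, -0.423, 0.566]
ft_force: [-0.5, -0.6, 0.3]
grip_width: 0.0853
```

```bash
python3 - <<'E'
from h import *
go((.545,.245,.2),.279)
p=camera("wrist");uv,W=cloud(p)
for t in ("drive_tip","drive_seat"):
    for r in pinpoint(t,p)[:2]: print(t,np.round(r["centre"],4),round(r["confidence"],2),pix(p,r["centre"])[0].round())
k=(np.hypot(W[:,0]-.545,W[:,1]-.245)<.03)&(W[:,2]>.092);q=W[k]
print(len(q),np.median(q,0).round(4),((q.max(0)+q.min(0))/2).round(4),np.ptp(q,0).round(4))
r=cv2.minAreaRect((q[:,:2]*1000).astype(np.float32));print("rect mm",r)
u,v=uv[k].mean(0).astype(int) if len(q) else (320,240);print(u,v)
im=p["frame"];c=im[max(v-110,0):v+110,max(u-130,0):u+130]
out=np.vstack([cv2.resize(im,(400,300)),]);c=cv2.resize(c,(400,300) if c.shape[1]<200 else (int(c.shape[1]*300/c.shape[0]),300),interpolation=cv2.INTER_CUBIC)
save("w1",np.hstack([out,c])[:, :800])
E
```

```text
t 3.75 tcp [0.5265 0.2151 0.1987] jaw 0.285 tilt [0.0005 0.0024] f [-0.5 -0.6  0.3] w 0.0853 q6 [0.39 0.39 0.13 1.31 0.   1.67]
 shift now-axes [ -1.3  26.1 -23.5]
 turn [ 0.006  -0.0022 -0.0012]  shift after turn [ -1.3  26.  -23.6]
 turn [-3.1356e+00  1.8000e-03 -3.4000e-03]  shift after turn [ -1.3 -26.   23.6]
drive_tip [0.5432 0.2416 0.0992] 0.63 [353. 210.]
drive_seat [0.5466 0.2406 0.0755] 0.8 [354. 206.]
22018 [0.5432 0.2374 0.2831] [0.5483 0.2407 0.1972] [0.053  0.0368 0.2105]
rect mm ((549.24560546875, 234.9264373779297), (41.621490478515625, 42.338661193847656), 65.25688171386719)
423 407
```

```bash
python3 - <<'E'
from h import *
p=camera("wrist");go(None);uv,W=cloud(p)
k=(np.hypot(W[:,0]-.545,W[:,1]-.243)<.035)&(W[:,2]>.085)&(W[:,2]<.11);q=W[k]
print(len(q),np.percentile(q[:,2],[5,25,50,75,95]).round(4))
top=q[:,2]>np.median(q[:,2])-.002
r=cv2.minAreaRect((q[top,:2]*1000).astype(np.float32));print("rect mm",r)
u,v=uv[k].mean(0).astype(int);print(u,v)
im=p["frame"];c=cv2.resize(im[v-60:v+60,u-64:u+64],(480,450),interpolation=cv2.INTER_CUBIC)
save("w2",np.hstack([cv2.copyMakeBorder(cv2.resize(im,(320,240)),0,210,0,0,cv2.BORDER_CONSTANT),c]))
E
```

```text
t 3.95 tcp [0.5233 0.2083 0.2007] jaw 0.2788 tilt [-0.001  -0.0007] f [ 0.9 -0.3  0.4] w 0.0851 q6 [ 0.38  0.38  0.12  1.31 -0.    1.67]
800 [0.0907 0.0969 0.0976 0.0982 0.0989]
rect mm ((545.0822143554688, 245.7951202392578), (18.976329803466797, 19.187177658081055), 36.85092544555664)
363 194
```

View pics/w2.png

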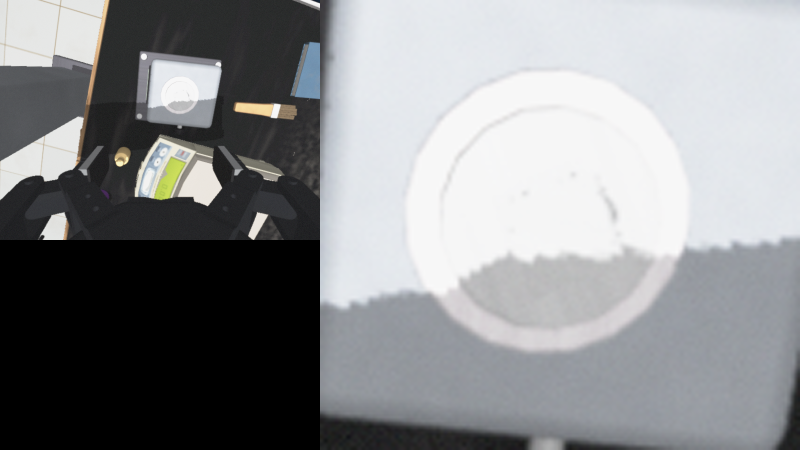

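The camera has a view of the drive, with the flange ring at about (363,194). It is washed out, but the depth shows a 19.0 x 19.2 mm square at 36.9 degrees, centred at (0.545, 0.246), which matches the known 19 mm size. Next is the socket.

play_rows(plan=[[3.3,-18.8,34.5,0,0,0,-1],[3.3,-18.8,34.5,0,0,0,-1],[3.3,-18.8,34.5,0,0,0,-1],[3.3,-18.8,34.5,0,0,0,-1],[3.3,-18.8,34.5,0,0,0,-1],[3.3,-18.8,34.5,0,0,0,-1],[3.3,-18.8,34.5,0,0,0,-1],[3.3,-18.8,34.5,0,0,0,-1],[3.3,-18.8,34.5,0,0,0,-1],[0,0,0,0,0,0,-1],[0,0,0,0,0,0,-1],[0,0,0,0,0,0,-1]])

```text
clock: 4.95
eef_pos: [0.4458, -0.1368, 0.1719]
tool_rot: [0.427, 0.564, -0.426, 0.564]
ft_force: [-0.2, 0.5, 0.4]
grip_width: 0.0856
```

```bash
python3 - <<'E'
from h import *
from scipy.optimize import least_squares
p=camera("wrist");uv,W=cloud(p)
k=(np.hypot(W[:,0]-.446,W[:,1]+.138)<.03)&(W[:,2]>.06)&(W[:,2]<.075);q=W[k]
print(len(q),np.percentile(q[:,2],[5,50,95]).round(4))
h=cv2.convexHull((q[:,:2]*1000).astype(np.float32));(c,r)=cv2.minEnclosingCircle(h);print("rim",c,r)
hp=h[:,0]/1000.
s=least_squares(lambda a:np.hypot(hp[:,0]-a[0],hp[:,1]-a[1])-.0178,[.446,-.138],loss="soft_l1",f_scale=.0005).x;print("fit R18",s.round(4))
ins=W[(np.hypot(W[:,0]-s[0],W[:,1]-s[1])<.016)&(W[:,2]<.066)];print("inside z",np.histogram(ins[:,2],bins=np.arange(.0,.07,.005)))
go((s[0],s[1],.036),.279)
u,v=uv[k].mean(0).astype(int);print(u,v)
im=p["frame"];c=cv2.resize(im[v-60:v+60,u-64:u+64],(480,450),interpolation=cv2.INTER_CUBIC)
save("w3",np.hstack([cv2.copyMakeBorder(cv2.resize(im,(320,240)),0,210,0,0,cv2.BORDER_CONSTANT),c]))
E
```

```text
960 [0.0617 0.0651 0.0666]
rim (447.30047607421875, -137.7358856201172) 18.300626754760742
fit R18 [ 0.4472 -0.1375]
inside z (array([  0,   0, 147,  46,  78,  61,  94, 141,  64,  69,  69,  70, 356,
       147]), array([0.   , 0.005, 0.01 , 0.015, 0.02 , 0.025, 0.03 , 0.035, 0.04 ,
       0.045, 0.05 , 0.055, 0.06 , 0.065, 0.07 ]))
t 5.0 tcp [ 0.4463 -0.1361  0.1718] jaw 0.2784 tilt [0.001  0.0001] f [ 0.  -0.2 -0.1] w 0.0851 q6 [-0.3   0.21 -0.19  1.17  0.    1.  ]
 shift now-axes [135.8   0.4   1.6]
 turn [-0.0006  0.0002 -0.001 ]  shift after turn [135.8   0.5   1.7]
 turn [ 3.141e+00 -1.500e-03 -3.000e-04]  shift after turn [135.8  -0.5  -1.7]
321 236
```

View pics/w3.png

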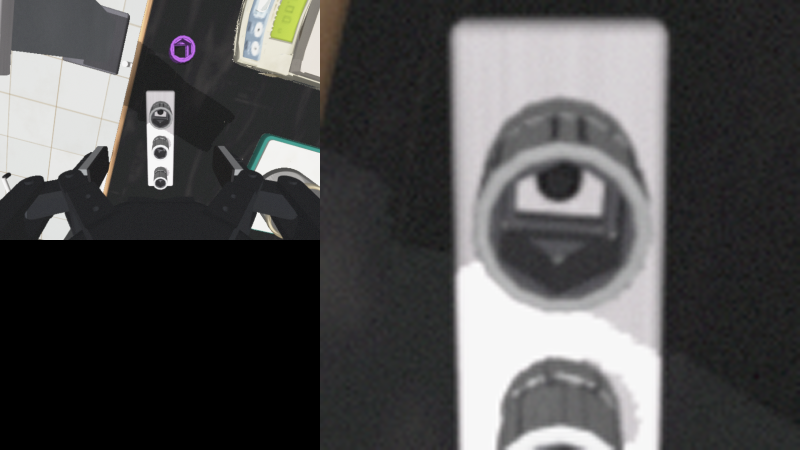

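The view shows the large socket's rim at (321,236). Its square bore is visible through the hexagonal opening, with its sides nearly parallel to the rack. I'll descend and grip, and get the bore angle from this same picture.

play_rows(plan=[[20,0.5,1.7,0,0,0,-1],[30,0,0,0,0,0,-1],[30,0,0,0,0,0,-1],[30,0,0,0,0,0,-1],[20,0,0,0,0,0,-1],[14,0,0,0,0,0,-1],[0,0,0,0,0,0,-1],[0,0,0,0,0,0,-1],[0,0,0,0,0,0,1],[0,0,0,0,0,0,1],[0,0,0,0,0,0,1],[0,0,0,0,0,0,1],[0,0,0,0,0,0,1],[0,0,0,0,0,0,1],[0,0,0,0,0,0,1],[0,0,0,0,0,0,1],[0,0,0,0,0,0,1],[0,0,0,0,0,0,1]])

```text
clock: 6.5
eef_pos: [0.4483, -0.138, 0.0284]
tool_rot: [0.426, 0.564, -0.425, 0.565]
ft_force: [-1.6, -0.7, 4.8]
grip_width: 0.0349
```

```bash
python3 - <<'E'
from h import *
go(None)
p=camera("wrist");uv,W=cloud(p)
im=p["frame"]
c0=pix(p,[.447,-.1375,.066])[0].astype(int);print(c0)
u,v=np.clip(c0,[64,60],[576,420])
c=cv2.resize(im[v-60:v+60,u-64:u+64],(480,450),interpolation=cv2.INTER_CUBIC)
save("w4",np.hstack([cv2.copyMakeBorder(cv2.resize(im,(320,240)),0,210,0,0,cv2.BORDER_CONSTANT),c]))
np.savez("w4.npz",**{k:p[k] for k in ("frame","depth","camera_from_world")})
E
```

```text
t 6.5 tcp [ 0.4483 -0.138   0.0284] jaw 0.2787 tilt [ 0.0017 -0.0005] f [-1.6 -0.7  4.8] w 0.0349 q6 [-0.3   0.38 -0.39  0.8   0.    0.99]
[316 344]
```

View pics/w4.png

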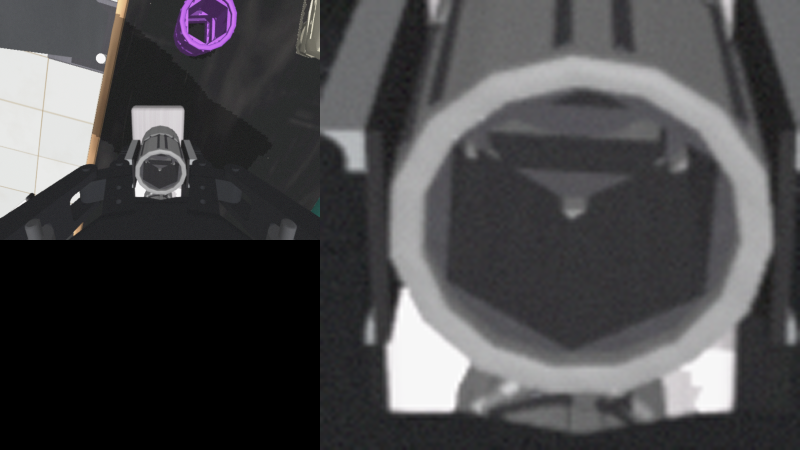

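Gripped, reading 34.9 mm. The socket sits level between the pads with its rim centred at about (316,344), and the step at the top of the bore is almost horizontal in the image. Next: the bore angle from both pictures.

```bash
python3 - <<'E'
from h import *
p=camera("wrist");T=np.linalg.inv(np.array(p["camera_from_world"]))
K=np.array([[p["fx"],0,p["cx"]],[0,p["fy"],p["cy"]],[0,0,1]])
def ang(a,b,o):
    uv=np.array([a,b],float);uv=np.c_[o[0]+(uv[:,0]-320)/3.75,o[1]+uv[:,1]/3.75]
    n=cv2.undistortPoints(uv.reshape(-1,1,2),K,np.array(p["distortion"],float)).reshape(-1,2)
    d=np.c_[n[:,0],-n[:,1],-np.ones(2)]@T[:3,:3].T; d=d/-d[:,2:]; e=d[1]-d[0]; return np.arctan2(e[1],e[0]).round(3)
w3=(257,176);w4=(252,284)
print("bore w3",ang((500,214),(622,222),w3),ang((517,213),(603,217),w3),ang((518,232),(618,237),w3),"w4 step",ang((490,137),(660,141),w4),"hex",ang((447,284),(707,292),w4), "rack edges w3",ang((452,25),(452,260),w3),ang((665,25),(660,440),w3))
# edge fit in w4: strongest vertical gradient per column near step edge
g=cv2.cvtColor(np.load("w4.npz")["frame"],cv2.COLOR_RGB2GRAY).astype(float)
for r0,r1 in ((284+118/3.75,284+160/3.75),(284+155/3.75,284+190/3.75)):
    us=np.arange(252+int(180/3.75),252+int(335/3.75));ed=[]
    for u in us:
        gr=abs(np.diff(g[int(r0):int(r1)+1,u]));ed.append(int(r0)+.5+(gr**2@np.arange(len(gr)))/(gr**2).sum())
    f=np.polyfit(us,ed,1);print(f[0].round(4),np.std(np.polyval(f,us)-ed).round(2))
E
```

```text
bore w3 0.209 0.229 0.225 w4 step 0.249 hex 0.24 rack edges w3 -1.315 -1.284
0.0501 0.27
0.0143 0.98
```

play_rows(plan=[[-8,0,0,0,0,0,1],[-20,0,0,0,0,0,1],[-30,0,0,0,0,0,1],[-30,0,0,0,0,0,1],[-30,0,0,0,0,0,1],[-20,0,0,0,0,0,1],[-4,0,0,0,0,0,1]])

```text
clock: 7.18
eef_pos: [0.45, -0.1385, 0.1737]
tool_rot: [0.427, 0.562, -0.425, 0.567]
ft_force: [0.0, -0.4, -2.4]
grip_width: 0.0349
```

play_rows(plan=[[0,8,-14,0,0,0,1],[0,16.5,-28.5,0,0,0,1],[0,16.5,-28.5,0,0,0,1],[0,16.5,-28.5,0,0,0,1],[0,16.5,-28.5,0,0,0,1],[0,16.5,-28.5,0,0,0,1],[0,16.5,-28.5,0,0,0,1],[0,16.5,-28.5,0,0,0,1],[0,16.5,-28.5,0,0,0,1],[0,16.5,-28.5,0,0,0,1],[0,16.5,-28.5,0,0,0,1],[0,16.5,-28.5,0,0,0,1],[0,8,-14,0,0,0,1],[0,0,0,-0.08,0,0,1],[0,0,0,-0.08,0,0,1],[0,0,0,-0.08,0,0,1],[0,0,0,-0.08,0,0,1],[0,0,0,-0.08,0,0,1],[0,0,0,0,0,0,1],[0,0,0,0,0,0,1]])

```text
clock: 8.85
eef_pos: [0.5428, 0.2446, 0.1679]
tool_rot: [0.305, 0.638, -0.306, 0.637]
ft_force: [-0.3, 0.3, -1.6]
grip_width: 0.0354
```

```bash
python3 - <<'E'
from h import *
from scipy.optimize import least_squares
p=camera("wrist");o=get_obs();uv,W=cloud(p)
e=o["eef_pos"];k=(np.hypot(W[:,0]-e[0],W[:,1]-e[1])<.025)&(W[:,2]<e[2]+.05)&(W[:,2]>e[2]+.031);q=W[k]
print(len(q),(np.percentile(q[:,2],[5,50,95])-e[2]).round(4))
M=R.from_quat(o["tool_rot"]).as_matrix()
L=(q-e)@M*1000;print("local y z range",L[:,1:].min(0),L[:,1:].max(0))
h=cv2.convexHull(L[:,1:].astype(np.float32))[:,0].astype(float)
s=least_squares(lambda a:np.hypot(h[:,0]-a[0],h[:,1]-a[1])-17.9,[0,0],loss="soft_l1",f_scale=.5);print("socket axis in tool y,z mm",s.x.round(2),s.fun.round(1))
go((.5451,.2458,.114),None,o)
for c in ("top","scene"):
    p=camera(c);print([ (np.round(r["centre"],4),round(r["confidence"],2)) for r in search_frame("large_socket",p)[:2]])
    uv,W=cloud(p);k=(np.hypot(W[:,0]-.545,W[:,1]-.246)<.03)&(W[:,2]<.106)&(W[:,2]>.09);q=W[k];print(c,len(q),np.ptp(q,0).round(4) if len(q) else "")
E
```

```text
6558 [0.0321 0.0366 0.0421]
local y z range [-22.6856885  -18.54670363] [22.61369683 18.09398334]
socket axis in tool y,z mm [-0.37 -0.71] [ 7.   5.8  1.6  1.2  1.1  1.1  0.9  4.2  4.5  4.3  6.4  6.5  6.5  6.5
  6.4  6.3  6.1 -0.1 -0.   6.6  6.9  7.   7.   7.1  7.   7. ]
t 8.9 tcp [0.543  0.2447 0.1682] jaw 0.677 tilt [-0.0017 -0.0007] f [-0.4 -0.1 -2.6] w 0.0352 q6 [0.42 0.46 0.16 1.27 0.   1.32]
 shift now-axes [54.2  2.5  0.5]
[(array([ 0.4793, -0.2521,  0.0431]), 0.64), (array([ 0.4464, -0.0378,  0.0492]), 0.62)]
top 16 [0.0134 0.0068 0.0126]
[(array([0.53  , 0.2553, 0.1856]), 0.97), (array([ 0.4388, -0.0283,  0.0371]), 0.82)]
scene 121 [0.0226 0.0254 0.009 ]
```

play_rows(plan=[[0,2.5,0.8,-0.01,0,0,1],[20,0,0,0,0,0,1],[20,0,0,0,0,0,1],[10,0,0,0,0,0,1],[0,0,0,0,0,0,1],[0,0,0,0,0,0,1],[0,0,0,0,0,0,1]])

```text
clock: 9.68
eef_pos: [0.5467, 0.2463, 0.1203]
tool_rot: [0.302, 0.639, -0.301, 0.64]
ft_force: [1.1, -0.1, -1.2]
grip_width: 0.0348
```

play_rows(plan=[[2,0,0,0,0,0,1],[1,0,0,0,0,0,1],[1,0,0,0,0,0,1],[1,0,0,0,0,0,1],[0,0,0,0,0,0,1],[0,0,0,0,0,0,1]])

```text
clock: 10.18
eef_pos: [0.5459, 0.2459, 0.1143]
tool_rot: [0.302, 0.64, -0.302, 0.639]
ft_force: [0.3, -0.6, -2.5]
grip_width: 0.0348
```

play_rows(plan=[[1,0,0,0,0,0,1],[1,0,0,0,0,0,1],[0,0,0,0,0,0,1],[0,0,0,0,0,0,1]])

```text
clock: 10.52
eef_pos: [0.5459, 0.2459, 0.1122]
tool_rot: [0.302, 0.64, -0.302, 0.639]
ft_force: [0.1, -0.0, -2.3]
grip_width: 0.0352
```

play_rows(plan=[[1,0,0,0,0,0,1],[0.5,0,0,0,0,0,1],[0.5,0,0,0,0,0,1],[0,0,0,0,0,0,1],[0,0,0,0,0,0,1]])

```text
clock: 10.93
eef_pos: [0.5461, 0.246, 0.1117]
tool_rot: [0.302, 0.639, -0.301, 0.64]
ft_force: [-2.4, -0.5, 6.1]
grip_width: 0.0351
```

play_rows(plan=[[0.5,0,0,0,0,0,1],[0.5,0,0,0,0,0,1],[0,0,0,0,0,0,1],[0,0,0,0,0,0,1]])

```text
clock: 11.27
eef_pos: [0.5462, 0.246, 0.1116]
tool_rot: [0.302, 0.639, -0.301, 0.64]
ft_force: [-2.8, -2.1, 10.7]
grip_width: 0.0355
```

Contact came at the full 22 mm height. The side force (-2.8, -2.1) points along tool -y, square to a drive face, which suggests an offset in that direction. I'll ease off and step that way.

play_rows(plan=[[-1,-0.5,0,0,0,0,1],[0,-0.5,0,0,0,0,1],[1,0,0,0,0,0,1],[0,0,0,0,0,0,1]])

```text
clock: 11.6
eef_pos: [0.5455, 0.2454, 0.1107]
tool_rot: [0.302, 0.639, -0.301, 0.64]
ft_force: [-3.6, -1.2, 9.4]
grip_width: 0.035
```

play_rows(plan=[[-1,-0.5,0,0,0,0,1],[0,-0.5,0,0,0,0,1],[1,0,0,0,0,0,1],[0,0,0,0,0,0,1]])

```text
clock: 11.93
eef_pos: [0.5439, 0.2445, 0.1081]
tool_rot: [0.301, 0.64, -0.302, 0.639]
ft_force: [0.9, 0.2, -2.6]
grip_width: 0.0353
```

It dropped 3.5 mm and the force went to nothing, so the square has entered. I'll press on gently towards the ball.

play_rows(plan=[[1,0,0,0,0,0,1],[1,0,0,0,0,0,1],[0,0,0,0,0,0,1],[0,0,0,0,0,0,1]])

```text
clock: 12.27
eef_pos: [0.544, 0.2446, 0.1067]
tool_rot: [0.301, 0.64, -0.302, 0.639]
ft_force: [-0.6, 0.1, -1.0]
grip_width: 0.0351
```

play_rows(plan=[[1,0,0,0,0,0,1],[0.5,0,0,0,0,0,1],[0,0,0,0,0,0,1],[0,0,0,0,0,0,1]])

```text
clock: 12.6
eef_pos: [0.5443, 0.2448, 0.1057]
tool_rot: [0.302, 0.64, -0.302, 0.639]
ft_force: [-0.3, 0.5, -2.0]
grip_width: 0.0354
```

play_rows(plan=[[1,0,0,0,0,0,1],[0,0,0,0,0,0,1],[0,0,0,0,0,0,1]])

```text
clock: 12.85
eef_pos: [0.5446, 0.2449, 0.1049]
tool_rot: [0.302, 0.639, -0.301, 0.64]
ft_force: [-0.6, 1.7, -0.6]
grip_width: 0.0352
```

play_rows(plan=[[1,0,0,0,0,0,1],[0,0,0,0,0,0,1],[0,0,0,0,0,0,1]])

```text
clock: 13.1
eef_pos: [0.5447, 0.245, 0.1043]
tool_rot: [0.302, 0.639, -0.301, 0.64]
ft_force: [-1.3, 0.6, 2.1]
grip_width: 0.0353
```

play_rows(plan=[[1,0,0,0,0,0,1],[0,0,0,0,0,0,1],[0,0,0,0,0,0,1]])

```text
clock: 13.35
eef_pos: [0.5447, 0.2449, 0.1036]
tool_rot: [0.302, 0.639, -0.301, 0.64]
ft_force: [-0.7, 1.8, 4.1]
grip_width: 0.035
```

play_rows(plan=[[1,0,0,0,0,0,1],[0,0,0,0,0,0,1],[0,0,0,0,0,0,1]])

```text
clock: 13.6
eef_pos: [0.5447, 0.245, 0.1023]
tool_rot: [0.302, 0.639, -0.301, 0.64]
ft_force: [-0.9, 1.3, 3.3]
grip_width: 0.0354
```

play_rows(plan=[[1,0,0,0,0,0,1],[1,0,0,0,0,0,1],[0,0,0,0,0,0,1]])

```text
clock: 13.85
eef_pos: [0.5447, 0.245, 0.0998]
tool_rot: [0.302, 0.639, -0.301, 0.64]
ft_force: [-0.3, 2.3, 1.7]
grip_width: 0.035
```

play_rows(plan=[[1,0,0,0,0,0,1],[1,0,0,0,0,0,1],[0,0,0,0,0,0,1]])

```text
clock: 14.1
eef_pos: [0.5447, 0.2449, 0.0977]
tool_rot: [0.302, 0.639, -0.301, 0.64]
ft_force: [-0.6, 1.8, 3.1]
grip_width: 0.0351
```

play_rows(plan=[[1,0,0,0,0,0,1],[1,0,0,0,0,0,1],[0,0,0,0,0,0,1]])

```text
clock: 14.35
eef_pos: [0.5447, 0.2449, 0.0956]
tool_rot: [0.302, 0.639, -0.301, 0.64]
ft_force: [0.4, 2.2, 1.7]
grip_width: 0.035
```

play_rows(plan=[[1,0,0,0,0,0,1],[1,0,0,0,0,0,1],[0,0,0,0,0,0,1]])

```text
clock: 14.6
eef_pos: [0.5446, 0.2449, 0.093]
tool_rot: [0.302, 0.64, -0.302, 0.639]
ft_force: [2.5, 4.1, -3.0]
grip_width: 0.0352
```

play_rows(plan=[[1,0,0,0,0,0,1],[0,0,0,0,0,0,1],[0,0,0,0,0,0,1]])

```text
clock: 14.85
eef_pos: [0.5439, 0.2444, 0.0916]
tool_rot: [0.301, 0.64, -0.302, 0.639]
ft_force: [1.9, 4.1, -4.4]
grip_width: 0.0348
```

The force has turned negative: the ball is springing into the groove and pulling the socket down. I'll keep going until it touches the flange.

play_rows(plan=[[1,0,0,0,0,0,1],[0,0,0,0,0,0,1],[0,0,0,0,0,0,1]])

```text
clock: 15.1
eef_pos: [0.5439, 0.2444, 0.0912]
tool_rot: [0.301, 0.64, -0.302, 0.639]
ft_force: [1.3, 4.1, -4.4]
grip_width: 0.0353
```

play_rows(plan=[[1,0,0,0,0,0,1],[0,0,0,0,0,0,1],[0,0,0,0,0,0,1]])

```text
clock: 15.35
eef_pos: [0.5439, 0.2445, 0.0906]
tool_rot: [0.301, 0.64, -0.302, 0.639]
ft_force: [-0.9, 2.9, -2.1]
grip_width: 0.0352
```

play_rows(plan=[[1,0,0,0,0,0,1],[0,0,0,0,0,0,1],[0,0,0,0,0,0,1]])

```text
clock: 15.6
eef_pos: [0.5439, 0.2444, 0.0904]
tool_rot: [0.302, 0.64, -0.302, 0.639]
ft_force: [-3.9, 1.6, 4.9]
grip_width: 0.0352
```

play_rows(plan=[[1,0,0,0,0,0,1],[0,0,0,0,0,0,1],[0,0,0,0,0,0,1]])

```text
clock: 15.85
eef_pos: [0.544, 0.2445, 0.0904]
tool_rot: [0.302, 0.639, -0.302, 0.64]
ft_force: [-5.5, 0.4, 9.6]
grip_width: 0.035
```

Travel stopped at TCP z 0.0904, 21.5 mm below first contact, with the force rising, so the socket is on the flange. I'll relax, release, retreat and check.

play_rows(plan=[[-1.5,0,0,0,0,0,1],[0,0,0,0,0,0,1],[0,0,0,0,0,0,-1],[0,0,0,0,0,0,-1],[0,0,0,0,0,0,-1],[0,0,0,0,0,0,-1],[0,0,0,0,0,0,-1],[0,0,0,0,0,0,-1],[0,0,0,0,0,0,-1],[0,0,0,0,0,0,-1]])

```text
clock: 16.68
eef_pos: [0.5444, 0.2446, 0.0902]
tool_rot: [0.302, 0.639, -0.302, 0.64]
ft_force: [-0.6, 0.2, 1.1]
grip_width: 0.085
```

play_rows(plan=[[-10,0,0,0,0,0,-1],[-20,0,0,0,0,0,-1],[-30,0,0,0,0,0,-1],[-30,0,0,0,0,0,-1],[-30,0,0,0,0,0,-1],[-20,0,0,0,0,0,-1],[0,0,0,0,0,0,-1],[0,0,0,0,0,0,-1],[0,0,0,0,0,0,-1]])

```text
clock: 17.43
eef_pos: [0.544, 0.2445, 0.2299]
tool_rot: [0.302, 0.64, -0.302, 0.639]
ft_force: [0.7, -0.4, -0.2]
grip_width: 0.0853
```

```bash
python3 - <<'E'
from h import *
go(None)
P={}
for c in ("wrist","scene","top"):
    p=P[c]=camera(c);uv,W=cloud(p)
    k=(np.hypot(W[:,0]-.544,W[:,1]-.245)<.022)&(W[:,2]<.145)&(W[:,2]>.118);q=W[k]
    print(c,len(q),np.percentile(q[:,2],[10,50,75,90,98]).round(4),((q.max(0)+q.min(0))/2).round(4))
    f=W[(np.hypot(W[:,0]-.544,W[:,1]-.245)<.038)&(np.hypot(W[:,0]-.544,W[:,1]-.245)>.026)&(W[:,2]>.055)&(W[:,2]<.08)];print("  housing z",np.median(f[:,2]).round(4))
for n in ("middle_socket","small_socket","brass_weight","large_socket"):
    print(n,[(np.round(r["centre"],3),round(r["confidence"],2)) for r in pinpoint(n,P["scene"])[:2]])
p=P["scene"];im=p["frame"];u,v=pix(p,[.544,.245,.1])[0].astype(int)
c=cv2.resize(im[v-60:v+60,u-64:u+64],(400,375),interpolation=cv2.INTER_CUBIC)
u,v=np.clip(pix(P["wrist"],[.544,.245,.12])[0].astype(int),[80,75],[560,405]);d=cv2.resize(P["wrist"]["frame"][v-75:v+75,u-80:u+80],(400,375))
save("end",np.hstack([c,d]))
E
```

```text
t 17.43 tcp [0.544  0.2445 0.2299] jaw 0.689 tilt [-0.0006 -0.0003] f [ 0.7 -0.4 -0.2] w 0.0853 q6 [ 0.42  0.44  0.28  1.42 -0.    1.3 ]
wrist 1096 [0.122  0.1269 0.1278 0.1284 0.1288] [0.5448 0.2456 0.1241]
  housing z 0.0652
scene 262 [0.1194 0.1246 0.1267 0.1279 0.1285] [0.5433 0.244  0.1238]
  housing z 0.0652
top 85 [0.1218 0.127  0.1278 0.1292 0.1309] [0.545  0.2443 0.1254]
  housing z 0.0653
middle_socket [(array([ 0.463, -0.197,  0.017]), 0.86), (array([ 0.476,  0.088, -0.001]), 0.33)]
small_socket [(array([ 0.482, -0.256,  0.018]), 0.83)]
brass_weight [(array([ 0.474,  0.087, -0.   ]), 0.52)]
large_socket [(array([ 0.451, -0.035,  0.006]), 0.81), (array([0.545, 0.246, 0.076]), 0.77)]
```

View pics/end.png

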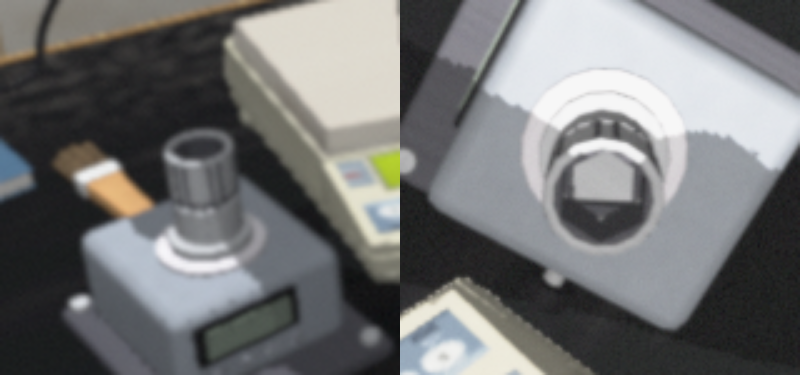

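Both views show the socket upright on the flange with the drive filling its bore. The rim is at z 0.128, which is 76 + 52 mm exactly, and the bystanders haven't moved. Handing in.

```bash
python3 -c "
from workcell import *
print(job_done())"
```

```text
the job is handed in; nothing more can be done
None
```

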